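Battery pack from the push-to-open charger to the jump starter

ROBOT

A 6-joint arm with a two-finger parallel gripper is mounted at the origin on the work surface. World frame = base frame: x ahead of the robot, y to its left, z up, the work surface at z = 0. Lengths are in m, angles in rad, forces in N, time in s.
With the tool pointing down it reaches from about 0.425 to 0.95 m from the base axis. Payload 14.7 kg.
Tool frame: the origin (TCP) lies where the fingers leave the gripper's body, on its centre line; the fingertips stand 73 mm ahead of it and the grasp point (between the pads) lies 54 mm ahead of it (ctrl.tcp_to_grasp is the distance from the TCP to the grasp point, in m); z points along the fingers, x is the direction in which the jaws open and shut, and the axes are right-handed (so a half turn about z gives the same grasp; the last joint's range is limited). The gripper opens to 85 mm and grips with 20 to 120 N. Pads are 22 mm wide; open, the fingers measure 114 mm over their backs; the gripper's body (76 mm by 85 mm) begins 54 mm behind the grasp point. The pads swing forward as they close: fully open they stand 13 mm farther back than shut.
Start: joints at [1.211, 0.48, 1.596, -0, 1.065, -0.047], TCP at [0.2, 0.618, 0.304] pointing down, gripper open.
Joint ranges: [-2.75, 2.75], [-0.82, 2.05], [0.23, 2.67], [-1.56, 4.7], [0.09, 2.69], [-2.92, 2.92]. Speed limits (rad/s): [1.89, 1.89, 2.39, 3.01, 3.01, 3.01].

INTERFACE

Orientations are given as [roll, pitch, yaw] about the fixed x, y, z axes, in that order (R = Rz(yaw) Ry(pitch) Rx(roll)).
In Python, from station import ctrl gives the robot as it stands. The module is installed in compiled form; this text tells all that it offers.
- The arm moves only by the tool play_rows, never from a script. Its argument "targets" is one flat list of numbers, 5 for each row, row after row: the shift along the tool's x, y, z in mm, then the turn about the tool's z in degrees, then the opening, from 0 (shut) to 1 (fully open). In form: [x, y, z, spin, gripper, x, y, z, spin, gripper, ...]. A call has 1 to 5 rows; each row shifts and turns the commanded pose from where the row before left it, along the tool's axes as they then stand; what a row does not reach is not made up. A row lasts 1/10 s, in which the tool goes at most 50 mm and 8.59 degrees, less where a joint would pass 70% of its speed; a pose out of reach is approached as far as the arm can. A call with a gripper value outside its range is refused whole. The fingers move at their own pace and stop on an object; the grip force is fixed at half the most. Time passes only in rows, so rows that do not move let the fingers close. It gives the time, the measured TCP pose, the force and the opening at its end, in the units of the state.
- ctrl.get_state(): the state, without advancing time (a new reading comes with each control period).
- ctrl.snapshot(name): name is "scene" or "top" or "wrist"; returns the picture (420x560x3 uint8, red, green, blue); there is no depth.
- ctrl.get_calibration(name): a dict with "camera_matrix" (3x3 intrinsics, pixels), "rvec" (rotation vector, rad) and "tvec" (3), from world to camera coordinates, as OpenCV has them. Camera axes: x right, y down, z forward; pixel columns grow to the right and rows downward; lengths in m; the calibration is good to about 2 mm. A picture is of the moment at which its call begins: read the wrist's pose just before it. get_calibration takes no time and is no camera call; for the wrist camera it gives the pose at the moment of the call.
- ctrl.close_job(): hands the job in, once; it reports no verdict.
The state is a dict: "time": time; "joints": joint angles; "dq": joint speeds; "joint_torque": joint torques, N m; "tcp_pos": TCP position; "orientation": TCP orientation; "ft_force": force on the tool from outside, world axes, zero at the start; "ft_torque": the same for the moment, N m; "width": finger opening in m.
Only numpy, scipy, OpenCV 4.12 (cv2) and the standard library are available. Lean on these libraries where they do the work, as an engineer would, in place of code of your own. Each camera call takes 0.05 s, during which the arm holds its last target.

TASK

Press the charger's cover until its push catch pops it ajar, then swing it wide open. Lift out the battery pack, set it upright on the bare bench and let go, take it again across its other pair of sides and put it fully down in the seat of the jump starter, leaving the cover wide open and the other things on the bench undisturbed.

Things in the scene. Friction and masses are not known exactly. Their poses are not given: they have to be found in the camera images.
- charger: Grey steel bench charger, fixed, on the left or right; box x -49 to +120, y -109 to +77, z 0 to 104 mm. Origin on the bench under the middle of the pack's bay; front looks along its -x, y to its left. Solid housing behind x = 38 mm; solid post at the front right: x -29 to +38, y -108 to -68 mm; both 104 mm high. The L-shaped cover closes the bay's front and top.
- bay_floor (a point): Middle of the bay's floor, 20 mm above the bench, axes as the charger's. Bay 137 mm long in y. Two fixed black cheeks (64 mm long in y, 5 mm thick, centred at x -28.5 and +28.5 mm, tops 72 mm above this floor) stand close to the pack's wide sides, front and back, and overtop it: in the bay it can be gripped only by its two ends, along y.
- cover (a joint): Cover angle, rad: 0 shut, grows opening (clockwise seen from above), stop at 1.9. Shut, it is locked and cannot be pulled. Pressed in 5 to 8 mm at the free end (firm stop at -0.05; some 4 to 6 N) the catch lets go; as the finger draws back the cover follows and stops ajar by itself near 0.3. Then it swings with 1 to 2 N at the free end, stays where left and does not lock again.
- cover_hinge (a point): On the cover's upright hinge axis, at the left end of the charger's front (charger x -45, y +76.5 mm), mid panel, at the cover's top, 104 mm up. Turns with the cover: x is the panel's inward normal (charger's x when shut). The front panel runs along -y for 185 mm, 8 mm thick, 6 to 104 mm above the bench.
- cover_roof (a point): Middle of the cover's roof, on its top face, 104 mm up; turns with the cover. The roof is 6 mm thick, 77 mm along the panel's inward normal, and reaches from the hinge to 144 mm from it. The panel's outer 40 mm has no roof behind it: with the cover ajar, fingers go down there behind the panel from above.
- cover_press (a point): Point on the panel's front face 165 mm from the hinge (20 mm from its free edge), 75 mm above the bench: press here along the panel's inward normal, x. Turns with the cover.
- starter: Jump starter, fixed: dark steel base 100 (x) by 90 mm (y), 12 mm high, with the pack's seat, and on its -y side a grey block (100 by 50 mm, 62 mm high, y -91 to -41 mm) with two brass studs. Origin on the bench under the seat's middle, z up.
- seat_floor (a point): Middle of the seat's floor, 12 mm above the bench, axes as the starter's. Two upright cheeks (64 mm long in x, 6 mm thick, inner faces at y -34 and +34 mm, 72 mm tall) take the pack's 60 mm length between them and overtop it, so it is lowered gripped by its wide sides, along x. Low lips at x -26 and +26 mm, 5 mm tall. Pack's y goes along this y, either way round.
- pack: Battery pack, loose black plastic block with a grey band, 44 mm (x) by 60 mm (y) by 64 mm high, 0.4 kg more or less. Origin at the centre of its underside, z up. At the start it stands in the charger's bay, its y along the charger's y, up to 6 mm off the bay's middle.
- spray_can: Bystander: spray can, 56 mm diameter, 150 mm high, standing. Origin at the centre of its underside.
- jar: Bystander: glass jar, 60 mm diameter, 80 mm high, standing. Origin at the centre of its underside.
- pulley: Bystander: steel belt pulley, 56 mm diameter, 34 mm high, lying flat. Origin at the centre of its underside.
- wrench: Bystander: wrench lying along its x, 150 mm long. Origin under its middle; up to 35 mm wide and 15 mm high.
- carton: Bystander: cardboard part box 70 by 60 by 45 mm high. Origin at the centre of its underside.
- bearing: Bystander: steel bearing ring, 48 mm diameter, 14 mm high, lying on top of the charger's rear housing. Origin at the centre of its underside.
- screwdriver: Bystander: screwdriver lying at the back of the bench along its x, 180 mm long. Origin under its middle.
There are look-alikes about, which are no part of the job. Leave any green, pink or turquoise look-alike of the starter alone.

How it is judged:
By the outcome, as a careful person would: the job done as asked, in the order asked, and still so for the second after the job is handed in, with the robot touching nothing.
It also fails if it takes over 72 s, if anything falls off the work surface, if the arm or the gripper's body presses on something with over 40 N, if the wrist force passes 120 N, or if a joint passes its speed limit or range.

## Working session

There is one attempt and no reset: what is moved stays moved. The work goes in short steps, Python scripts to look and compute and a tool call to move; the robot and the scene stay as the last step left them, time stands still between calls to the robot, and variables do not carry over. Pictures are saved under pics/ and viewed, and the job is handed in when it is done.

Besides the shell and the picture viewer there is one more tool, called after "Request:" in YAML: its name, and indented under it one key for each argument. play_rows: Moves the arm, as the interface text tells. Its arguments: {"type":"object","properties":{"targets":{"type":"array","items":{"type":"number"}}},"required":["targets"]}

```bash
mkdir -p pics; cat > h.py <<'E'
from station import ctrl
import numpy as np, cv2
from scipy.spatial.transform import Rotation as R
def cal(n):
    c=ctrl.get_calibration(n);return np.array(c["camera_matrix"],float),np.array(c["rvec"],float).reshape(3),np.array(c["tvec"],float).reshape(3)
def snap(n,f):
    c=cal(n);im=ctrl.snapshot(n);cv2.imwrite("pics/"+f+".png",im[:,:,::-1]);np.savez("pics/"+f+".npz",K=c[0],r=c[1],t=c[2]);return im
def load(f):
    d=np.load("pics/"+f+".npz");return d["K"],d["r"],d["t"]
def proj(c,P):
    return cv2.projectPoints(np.atleast_2d(np.array(P,float)),c[1],c[2],c[0],None)[0].reshape(-1,2)
def onplane(c,uv,z):
    Rm=cv2.Rodrigues(c[1])[0];o=-Rm.T@c[2]
    out=[]
    for u,v in np.atleast_2d(uv):
        d=Rm.T@np.linalg.inv(c[0])@[u,v,1];out.append(o+d*(z-o[2])/d[2])
    return np.array(out)
def st():
    s=ctrl.get_state();print({k:np.round(s[k],4).tolist() for k in("time","joints","tcp_pos","orientation","ft_force","width")})
    return s
E
python3 - <<'E'
from h import *
st();print(ctrl.tcp_to_grasp)
for n in("scene","top","wrist"):
    snap(n,n+"0");c=load(n+"0");Rm=cv2.Rodrigues(c[1])[0];print(n,-Rm.T@c[2],Rm.round(2).tolist(),c[0].tolist())
E
```

```text
{'time': 0.0, 'joints': [1.2114, 0.4808, 1.5969, -0.0, 1.0651, -0.0466], 'tcp_pos': [0.1999, 0.6182, 0.3033], 'orientation': [-3.1416, 0.0012, 1.258], 'ft_force': [-0.6157, 1.0041, -0.6244], 'width': 0.0854}
0.0539
scene [ 1.14433665 -0.07532003  0.8119579 ] [[0.14, 0.99, 0.02], [0.75, -0.09, -0.66], [-0.65, 0.11, -0.75]] [[382.5624541367997, 0.0, 275.14534877502876], [0.0, 382.5624541367997, 214.7119050198651], [0.0, 0.0, 1.0]]
top [0.39746564 0.03308893 1.44255219] [[0.02, -1.0, 0.02], [-1.0, -0.02, -0.09], [0.09, -0.02, -1.0]] [[488.2748332574184, 0.0, 270.0898982770545], [0.0, 488.2748332574184, 211.16264062441235], [0.0, 0.0, 1.0]]
wrist [0.13584345 0.638859   0.37197791] [[0.31, 0.95, -0.0], [0.92, -0.3, 0.27], [0.25, -0.08, -0.96]] [[323.27285968887895, 0.0, 279.70709236848626], [0.0, 323.27285968887895, 212.73919356784634], [0.0, 0.0, 1.0]]
```

View pics/scene0.png

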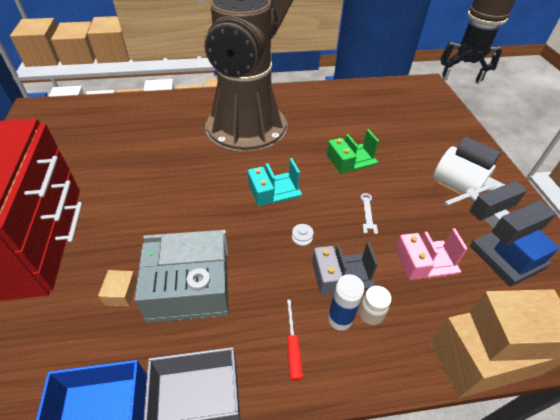

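View pics/top0.png

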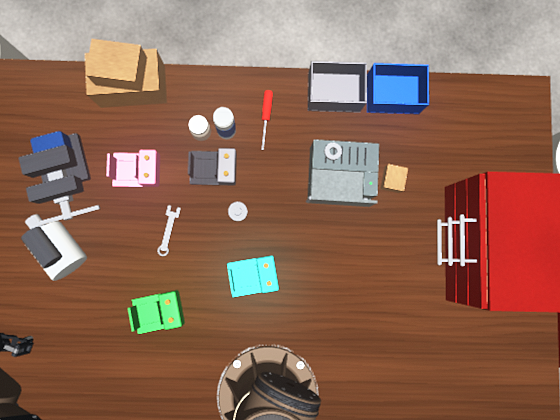

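View pics/wrist0.png

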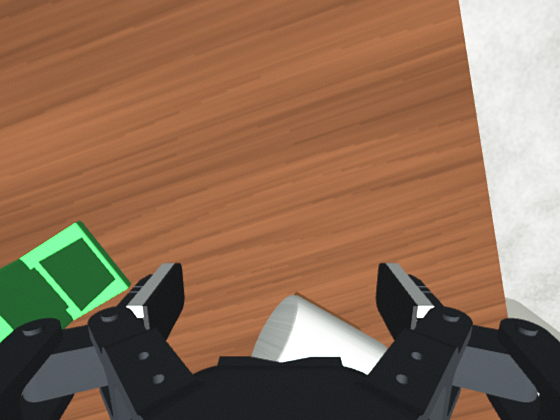

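```bash
python3 - <<'E'
import cv2
a=cv2.imread("pics/top0.png")
cv2.imwrite("pics/t_ch.png",cv2.resize(a[125:220,295:425],None,fx=6,fy=6,interpolation=cv2.INTER_CUBIC))
cv2.imwrite("pics/t_st.png",cv2.resize(a[95:230,175:290],None,fx=4.4,fy=4.4,interpolation=cv2.INTER_CUBIC))
E
```

```text
(no output)
```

View pics/t_ch.png

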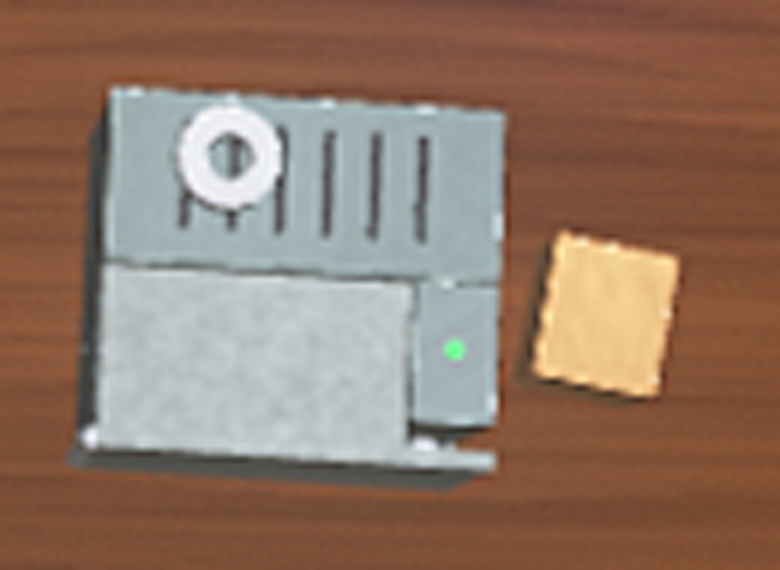

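View pics/t_st.png

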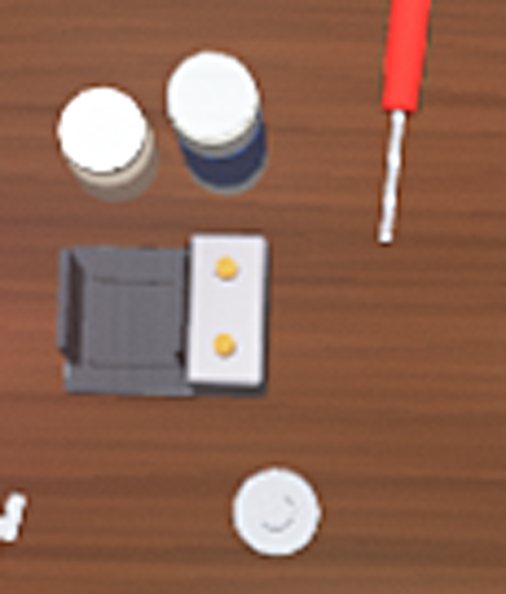

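```bash
cat > fit.py <<'E'
from h import *
from scipy.optimize import least_squares
def fit(obs,x0):
    # obs list of (cal, Pbody, uv)
    def f(p):
        r=[]
        for c,P,uv in obs:
            cs,sn=np.cos(p[2]),np.sin(p[2])
            W=[p[0]+cs*P[0]-sn*P[1],p[1]+sn*P[0]+cs*P[1],P[2]]
            r+=list(proj(c,W)[0]-uv)
        return r
    s=least_squares(f,x0,loss="soft_l1");return s.x,np.array(f(s.x)).reshape(-1,2)
E
python3 - <<'E'
from fit import *
c=load("top0")
def cr(p,k,ox,oy): return np.array([(p[0]+.5)/k-.5+ox,(p[1]+.5)/k-.5+oy])
ch=[((.12,.077,.104),(110,90)),((.12,-.109,.104),(504,112)),((-.049,-.1085,.104),(495,470)),((-.029,-.108,.104),(495,425)),((.038,.077,.104),(103,263)),((.038,-.108,.104),(497,285))]
x,r=fit([(c,P,cr(p,6,295,125)) for P,p in ch],[.5,-.15,0]);print("ch",x.round(4).tolist(),r.round(2).tolist())
s=[((.05,-.041,.062),(190,236)),((.05,-.091,.062),(267,237)),((-.05,-.091,.062),(265,385)),((-.05,-.041,.062),(188,381)),((-.05,.045,.012),(65,395)),((.05,.045,.012),(63,249))]
y,r=fit([(c,P,cr(p,4.4,175,95)) for P,p in s],[.5,.15,0]);print("st",y.round(4).tolist(),r.round(2).tolist())
for n,p,z in(("jar",(102,130),.08),("can",(213,95),.15),("pulley",(276,511),.034),("sdtip",(386,240),.01)):
    print(n,onplane(c,cr(p,4.4,175,95),z)[0].round(3))
print("carton",onplane(c,cr((608,312),6,295,125),.045)[0].round(3), "wrench",onplane(c,[[174,208],[163,252]],.01).round(3).tolist())
# check in scene
sc=load("scene0");a=cv2.imread("pics/scene0.png")
def tw(x,P):return [x[0]+np.cos(x[2])*P[0]-np.sin(x[2])*P[1],x[1]+np.sin(x[2])*P[0]+np.cos(x[2])*P[1],P[2]]
for X,L in((x,ch),(y,s)):
    for P,_ in L:
        u=proj(sc,tw(X,P))[0];cv2.circle(a,tuple(int(v) for v in u.round()),1,(0,0,255),-1)
cv2.imwrite("pics/sc_chk.png",cv2.resize(a[210:340,90:430],None,fx=2.3,fy=2.3,interpolation=cv2.INTER_CUBIC))
E
```

```text
ch [0.6015, -0.182, -0.0253] [[-0.21, -0.02], [0.3, -0.21], [-0.07, -0.0], [-0.05, 0.33], [-0.23, 0.08], [0.29, -0.18]]
st [0.6516, 0.2003, 0.02] [[-0.19, -0.58], [-0.23, -0.68], [-0.1, 0.21], [-0.18, 1.02], [-0.01, 0.19], [1.04, -0.05]]
jar [0.765 0.217 0.08 ]
can [0.77 0.14 0.15]
pulley [0.525 0.1   0.034]
sdtip [0.713 0.032 0.01 ]
carton [ 0.635 -0.358  0.045] wrench [[0.53, 0.287, 0.01], [0.401, 0.314, 0.01]]
```

View pics/sc_chk.png

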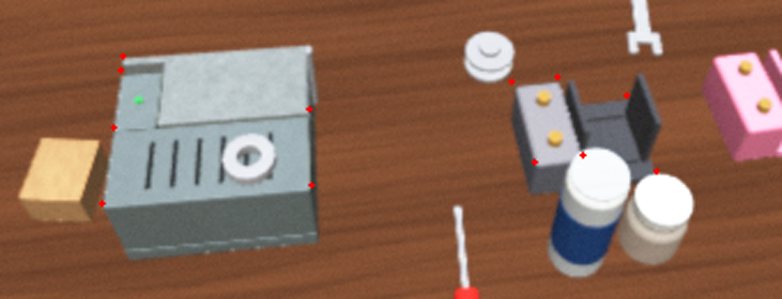

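```bash
cat > plan.py <<'E'
from h import *
CH=np.array([.6015,-.182,-.0253])
def c2w(x,y): c,s=np.cos(CH[2]),np.sin(CH[2]);return np.array([CH[0]+c*x-s*y,CH[1]+s*x+c*y])
HIN=(-.045,.0765)
def cov(th,rad,n): # charger coords of point at radius along panel, n inward normal
    c,s=np.cos(th),np.sin(th)
    return (HIN[0]+n*c-rad*s, HIN[1]-n*s-rad*c)
def go(xy,z,yaw):
    s=ctrl.get_state();p=np.array(s["tcp_pos"]);Rm=R.from_euler("xyz",s["orientation"]).as_matrix()
    d=np.array([*xy,z])-p;y0=s["orientation"][2]
    print("shift mm",(1000*Rm.T@d).round(1),"spin",np.degrees((y0-yaw+np.pi)%(2*np.pi)-np.pi).round(2),"from",p.round(4),"yaw",round(y0,4),"to",np.round(xy,4),z)
E
python3 - <<'E'
from plan import *
go(c2w(-.105,-.0885),.304,np.pi/2+CH[2]);print(onplane(load("top0"),[[278,290],[277,258]],.02))
E
```

```text
shift mm [-7.524e+02  5.528e+02  1.000e-01] spin -16.48 from [0.1999 0.6182 0.3034] yaw 1.258 to [ 0.4943 -0.2678] 0.304
[[ 0.29945797 -0.02315814  0.02      ]
 [ 0.39126651 -0.01829616  0.02      ]]
```

Request:
play_rows:
  targets: [-25, 42, 0, 0, 0, -25, 42, 0, 0, 0, -25, 42, 0, 0, 0, -25, 42, 0, 0, 0, -25, 42, 0, 0, 0]

```text
time: 0.65
tcp_pos: [0.3622, 0.4333, 0.3038]
orientation: [-3.142, 0.0, 1.258]
ft_force: [1.1, 0.3, 0.3]
width: 0.0123
```

Request:
play_rows:
  targets: [-25, 42, 0, 0, 0, -25, 42, 0, 0, 0, -25, 42, 0, 0, 0, -25, 42, 0, 0, 0, -25, 42, 0, 0, 0]

```text
time: 1.15
tcp_pos: [0.5237, 0.2496, 0.3039]
orientation: [-3.142, -0.0, 1.258]
ft_force: [0.7, 1.1, 0.2]
width: -0.0002
```

Request:
play_rows:
  targets: [-45, 12, 0, 0, 0, -45, 12, 0, 0, 0, -45, 12, 0, 0, 0, -45, 12, 0, 0, 0, -45, 12, 0, 0, 0]

```text
time: 1.65
tcp_pos: [0.5101, 0.0171, 0.3039]
orientation: [-3.142, -0.0, 1.258]
ft_force: [0.5, 0.5, 0.6]
width: -0.0
```

Request:
play_rows:
  targets: [-45, 12, 0, -3, 0, -45, 12, 0, -3, 0, -45, 12, 0, -3, 0, -45, 12, 0, -3, 0, -45, 12, 0, -3, 0]

```text
time: 2.15
tcp_pos: [0.5223, -0.2151, 0.3039]
orientation: [-3.141, -0.0, 1.522]
ft_force: [2.0, 0.6, -0.2]
width: 0.0001
```

```bash
python3 - <<'E'
from plan import *
st()
go(c2w(-.105,-.0885),.304,np.pi/2+CH[2])
snap("wrist","w1")
E
```

```text
{'time': 2.15, 'joints': [-0.4444, 0.3616, 1.7945, 0.0, 0.9857, -1.966], 'tcp_pos': [0.5223, -0.2151, 0.3039], 'orientation': [-3.1415, -0.0001, 1.5217], 'ft_force': [1.9616, 0.5568, -0.1796], 'width': 0.0001}
shift mm [-54.  -25.3  -0.1] spin -1.37 from [ 0.5223 -0.2151  0.3039] yaw 1.5217 to [ 0.4943 -0.2678] 0.304
```

View pics/w1.png

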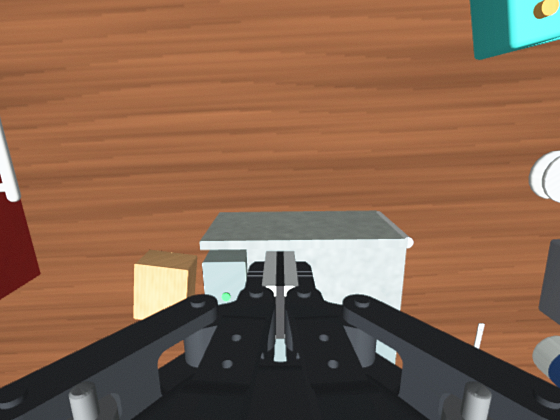

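```bash
python3 - <<'E'
from plan import *
c=load("w1")
for p in((-.049,-.1085),(-.049,.0765),(-.041,-.1085),(-.029,-.108)):
    print(p,proj(c,[*c2w(*p),.104]).round(1))
a=cv2.imread("pics/w1.png");cv2.imwrite("pics/w1z.png",cv2.resize(a[200:320,120:430],None,fx=2.5,fy=2.5,interpolation=cv2.INTER_CUBIC))
E
```

```text
(-0.049, -0.1085) [[197.2 239.5]]
(-0.049, 0.0765) [[407.4 234.9]]
(-0.041, -0.1085) [[198. 248.]]
(-0.029, -0.108) [[199.7 260.5]]
```

View pics/w1z.png

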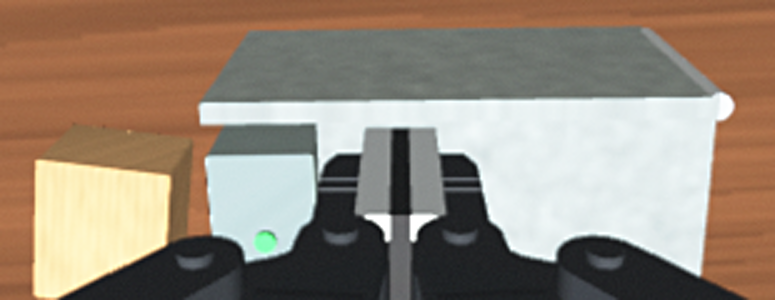

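```bash
python3 - <<'E'
from fit import *
c=load("top0");w=load("w1")
def cr(p,k,ox,oy): return np.array([(p[0]+.5)/k-.5+ox,(p[1]+.5)/k-.5+oy])
ch=[((.12,.077,.104),(110,90)),((.12,-.109,.104),(504,112)),((-.049,-.1085,.104),(495,470)),((-.029,-.108,.104),(495,425)),((.038,.077,.104),(103,263)),((.038,-.108,.104),(497,285))]
wo=[((-.049,-.1085,.104),(200,102)),((-.041,-.1085,.104),(200,125)),((-.049,.0765,.104),(717,97)),((-.029,-.108,.104),(206,153)),((-.029,-.068,.104),(316,152))]
o=[(c,P,cr(p,6,295,125)) for P,p in ch]; q=[(w,P,cr(p,2.5,120,200)) for P,p in wo]
for obs in(o+q,q):
    x,r=fit(obs,[.6,-.18,0]);print(x.round(4).tolist(),r.round(2).tolist())
E
```

```text
[0.6035, -0.181, -0.0364] [[-0.06, -1.01], [0.41, -0.47], [-0.63, -0.3], [-0.53, 0.03], [-0.4, -0.93], [0.08, -0.46], [-0.64, -0.12], [0.07, -0.85], [2.45, -0.6], [-0.74, 0.42], [-0.25, 0.3]]
[0.6039, -0.181, -0.0386] [[-0.49, -0.03], [0.19, -0.76], [2.54, -0.07], [-0.64, 0.51], [-0.15, 0.48]]
```

```bash
sed -i 's/^CH=.*/CH=np.array([.603,-.181,-.034])/' plan.py; python3 - <<'E'
from plan import *
go(c2w(-.095,-.0885),.135,np.pi/2+CH[2])
E
```

```text
shift mm [-45.4 -17.  169.2] spin -0.73 from [ 0.5238 -0.2211  0.304 ] yaw 1.5241 to [ 0.505  -0.2662] 0.135
```

Request:
play_rows:
  targets: [-45, -17, 0, -0.7, 0, 0, 0, 45, 0, 0, 0, 0, 45, 0, 0, 0, 0, 45, 0, 0, 0, 0, 34, 0, 0]

```text
time: 2.7
tcp_pos: [0.5025, -0.2568, 0.1324]
orientation: [-3.14, -0.001, 1.532]
ft_force: [-0.3, -0.6, 0.3]
width: -0.0005
```

Request:
play_rows:
  targets: [0, 8, 0, 0, 0, 0, 8, 0, 0, 0, 0, 8, 0, 0, 0, 0, 0, 0, 0, 0]

```text
time: 3.1
tcp_pos: [0.5299, -0.2587, 0.137]
orientation: [3.138, 0.002, 1.533]
ft_force: [0.1, 0.0, -0.0]
width: -0.0003
```

```bash
python3 - <<'E'
from plan import *
st();go(c2w(-.060,-.0885),.135,np.pi/2+CH[2])
E
```

```text
{'time': 3.1, 'joints': [-0.5056, 0.6077, 1.8746, 0.0, 0.655, -2.0383], 'tcp_pos': [0.5299, -0.2587, 0.137], 'orientation': [3.1377, 0.0019, 1.5327], 'ft_force': [0.0544, 0.0125, -0.0358], 'width': -0.0003}
shift mm [-8.3 10.4  2.1] spin -0.24 from [ 0.5299 -0.2587  0.137 ] yaw 1.5327 to [ 0.54   -0.2674] 0.135
```

Request:
play_rows:
  targets: [-8, 2, 2, 0, 0, 0, 3, 0, 0, 0, 0, 3, 0, 0, 0, 0, 0, 0, 0, 0]

```text
time: 3.5
tcp_pos: [0.5354, -0.2666, 0.1331]
orientation: [3.141, 0.0, 1.532]
ft_force: [-0.2, 0.8, 0.7]
width: -0.0001
```

Request:
play_rows:
  targets: [0, 2, 0, 0, 0, 0, 2, 0, 0, 0, 0, 0, 0, 0, 0]

```text
time: 3.8
tcp_pos: [0.5391, -0.2665, 0.1328]
orientation: [-3.141, -0.0, 1.532]
ft_force: [-0.8, 0.7, 0.5]
width: -0.0003
```

Request:
play_rows:
  targets: [0, 2, 0, 0, 0, 0, 0, 0, 0, 0]

```text
time: 4.0
tcp_pos: [0.5408, -0.2665, 0.1327]
orientation: [-3.141, -0.0, 1.532]
ft_force: [-4.2, 0.0, 0.8]
width: -0.0002
```

Request:
play_rows:
  targets: [0, 2, 0, 0, 0, 0, 0, 0, 0, 0]

```text
time: 4.2
tcp_pos: [0.5429, -0.2666, 0.1328]
orientation: [-3.141, -0.0, 1.532]
ft_force: [-4.8, -0.9, 0.7]
width: -0.0002
```

Request:
play_rows:
  targets: [0, 2, 0, 0, 0, 0, 0, 0, 0, 0]

```text
time: 4.4
tcp_pos: [0.545, -0.2667, 0.1328]
orientation: [-3.141, -0.0, 1.532]
ft_force: [-3.3, 1.5, 0.6]
width: -0.0001
```

Request:
play_rows:
  targets: [0, 1.5, 0, 0, 0, 0, 0, 0, 0, 0]

```text
time: 4.6
tcp_pos: [0.5466, -0.2668, 0.1328]
orientation: [-3.141, -0.0, 1.532]
ft_force: [-3.9, 1.9, -0.5]
width: 0.0001
```

Request:
play_rows:
  targets: [0, 1, 0, 0, 0, 0, 0, 0, 0, 0]

```text
time: 4.8
tcp_pos: [0.5476, -0.2669, 0.1329]
orientation: [-3.142, 0.0, 1.532]
ft_force: [-4.4, 0.2, -0.9]
width: -0.0002
```

Pressed ~7.5 mm; draw back.

Request:
play_rows:
  targets: [0, -8, 0, 0, 0, 0, -12, 0, 0, 0, 0, -15, 0, 0, 0, 0, -20, 0, 0, 0, 0, -20, 0, 0, 0]

```text
time: 5.3
tcp_pos: [0.4716, -0.2639, 0.1331]
orientation: [3.141, 0.0, 1.532]
ft_force: [0.4, -0.2, -0.3]
width: -0.0003
```

Request:
play_rows:
  targets: [0, -5, -35, 0, 0, 0, 0, -40, 0, 0, 0, 0, -20, 0, 0, 0, 0, 0, 0, 0]

```text
time: 5.7
tcp_pos: [0.4684, -0.2647, 0.231]
orientation: [3.136, 0.003, 1.532]
ft_force: [0.1, 0.7, -0.3]
width: -0.0
```

```bash
python3 - <<'E'
from plan import *
st();snap("wrist","w2");snap("top","t2")
a=cv2.imread("pics/t2.png");cv2.imwrite("pics/t2z.png",cv2.resize(a[125:260,280:420],None,fx=4,fy=4,interpolation=cv2.INTER_CUBIC))
E
```

```text
{'time': 5.7, 'joints': [-0.5708, 0.4134, 1.9309, 0.0001, 0.7912, -2.1025], 'tcp_pos': [0.4684, -0.2647, 0.231], 'orientation': [3.1363, 0.003, 1.5316], 'ft_force': [0.07, 0.6871, -0.2765], 'width': -0.0}
```

View pics/w2.png

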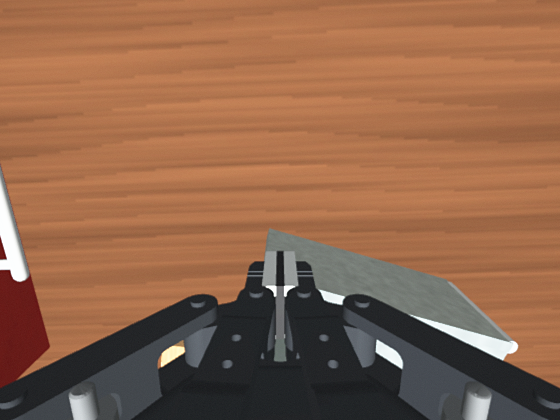

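View pics/t2z.png

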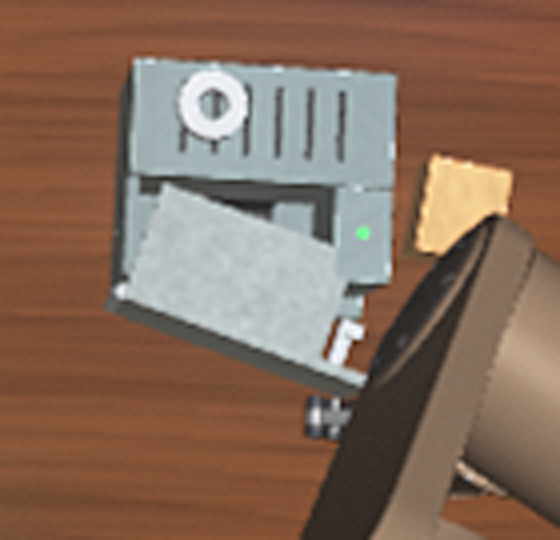

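Request:
play_rows:
  targets: [0, 20, -40, 0, 0, 0, 45, -20, 0, 0, 0, 45, 0, 0, 0, 0, 25, 0, 0, 0, 0, 0, 0, 0, 0]

```text
time: 6.3
tcp_pos: [0.6049, -0.2688, 0.286]
orientation: [-3.141, -0.0, 1.533]
ft_force: [-0.4, -0.2, -0.2]
width: 0.0001
```

```bash
python3 - <<'E'
from plan import *
st();snap("wrist","w3")
a=cv2.imread("pics/w3.png");cv2.imwrite("pics/w3z.png",cv2.resize(a[100:300,150:430],None,fx=2.8,fy=2.8,interpolation=cv2.INTER_CUBIC))
E
```

```text
{'time': 6.3, 'joints': [-0.464, 0.5138, 1.5853, 0.0004, 1.0428, -1.9975], 'tcp_pos': [0.6049, -0.2688, 0.286], 'orientation': [-3.1415, -0.0004, 1.5332], 'ft_force': [-0.4343, -0.1634, -0.2336], 'width': 0.0001}
```

View pics/w3z.png

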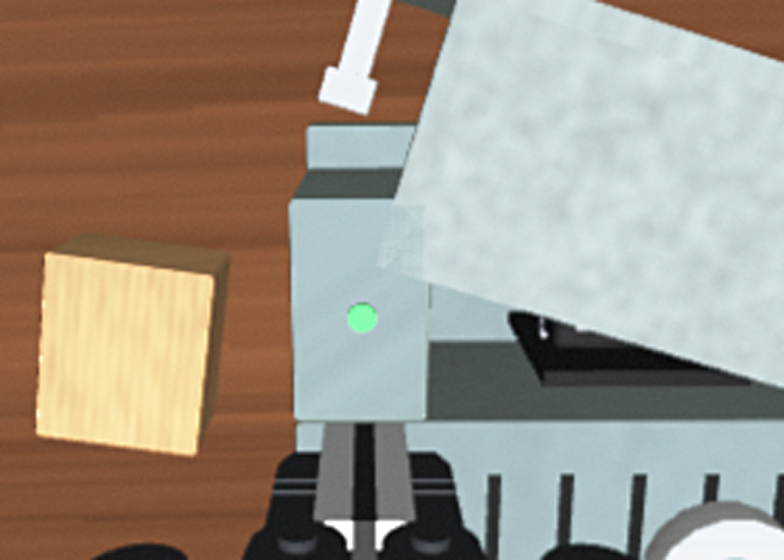

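View pics/w3.png

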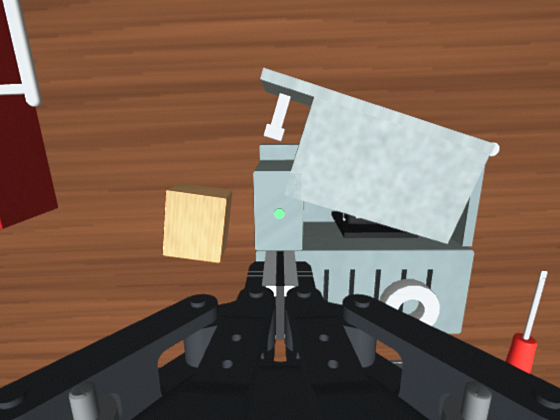

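```bash
python3 - <<'E'
from plan import *
c=load("w3")
for th in(.25,.28,.3,.32):
    print(th,[proj(c,[*c2w(*cov(th,r,n)),.104])[0].round(0).tolist() for r,n in((185,-4),(185,4),(144,73),(144,4),(0,0)) for r,n in[(r/1000,n/1000)]])
E
```

```text
0.25 [[260.0, 77.0], [257.0, 89.0], [288.0, 193.0], [311.0, 103.0], [495.0, 147.0]]
0.28 [[262.0, 69.0], [259.0, 81.0], [287.0, 187.0], [313.0, 97.0], [495.0, 147.0]]
0.3 [[263.0, 64.0], [260.0, 76.0], [286.0, 183.0], [314.0, 93.0], [495.0, 147.0]]
0.32 [[265.0, 59.0], [261.0, 70.0], [285.0, 179.0], [315.0, 89.0], [495.0, 147.0]]
```

```bash
cat >> plan.py <<'E'
def w2c(p): c,s=np.cos(CH[2]),np.sin(CH[2]);d=np.array(p[:2])-CH[:2];return np.array([c*d[0]+s*d[1],-s*d[0]+c*d[1]])
E
python3 - <<'E'
from plan import *
c=load("w3")
def z(p):return [(p[0]+.5)/2.8-.5+150,(p[1]+.5)/2.8-.5+100]
for n,uv in(("roofcorner",z((380,265))),("roofedge",z((480,294))),("roofedge2",z((784,386))),("seam",z((427,420))),("seam2",z((784,421))),("hinge",(495,149)),("postR",z((289,203))),("postL",z((428,280))),("freeouter",(263,68)),("freeinner",(260,80)),("roofleftcorner",(450,243))):
    print(n,(1000*w2c(onplane(c,uv,.104)[0])).round(1))
go(c2w(.022,-.038),.290,np.pi/2+CH[2])
E
```

```text
roofcorner [ -8.5 -83. ]
roofedge [  0.  -54.5]
roofedge2 [28.1 35.6]
seam [ 38.5 -69. ]
seam2 [39.1 36.9]
hinge [-43.3  76.9]
postR [ -26.2 -108.3]
postL [ -4.1 -69.4]
freeouter [-100.9  -99.2]
freeinner [ -92.9 -101.5]
roofleftcorner [33. 53.]
shift mm [49.6 18.8 -4.2] spin -0.21 from [ 0.603  -0.2686  0.2858] yaw 1.5331 to [ 0.6237 -0.2197] 0.29
```

```bash
python3 - <<'E'
from plan import *
go(c2w(.0235,-.045),.290,np.pi/2+CH[2])
E
```

```text
shift mm [42.6 20.3 -4.2] spin -0.21 from [ 0.603  -0.2686  0.2858] yaw 1.5331 to [ 0.625  -0.2268] 0.29
```

Request:
play_rows:
  targets: [43, 20, 0, -0.2, 0, 0, 0, 40, 0, 0, 0, 0, 20, 0, 0, 0, 0, 0, 0, 0]

```text
time: 6.75
tcp_pos: [0.6214, -0.2259, 0.2241]
orientation: [-3.135, -0.002, 1.536]
ft_force: [-0.7, 1.0, 0.8]
width: 0.0
```

```bash
python3 - <<'E'
from plan import *
st();go(c2w(.0235,-.045),.169,np.pi/2+CH[2])
snap("wrist","w4")
E
```

```text
{'time': 6.75, 'joints': [-0.3945, 0.5795, 1.6375, -0.0001, 0.9315, -1.9301], 'tcp_pos': [0.6214, -0.2259, 0.2241], 'orientation': [-3.1351, -0.0024, 1.5356], 'ft_force': [-0.7043, 1.0146, 0.7741], 'width': 0.0}
shift mm [-0.9  3.9 55. ] spin -0.07 from [ 0.6214 -0.2259  0.2241] yaw 1.5356 to [ 0.625  -0.2268] 0.169
```

View pics/w4.png

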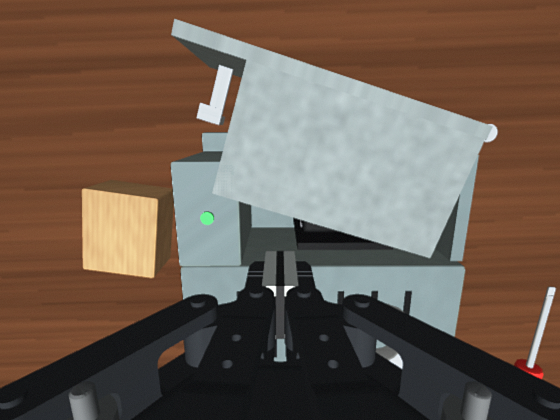

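Request:
play_rows:
  targets: [0, 0, 0, 0, 0]

```text
time: 6.9
tcp_pos: [0.624, -0.2273, 0.2286]
orientation: [3.141, 0.0, 1.535]
ft_force: [-0.0, -0.7, 0.6]
width: -0.0
```

```bash
python3 - <<'E'
from plan import *
go(c2w(.0235,-.045),.169,np.pi/2+CH[2])
E
```

```text
shift mm [ 0.6  1.  59.6] spin -0.11 from [ 0.624  -0.2273  0.2286] yaw 1.5349 to [ 0.625  -0.2268] 0.169
```

Request:
play_rows:
  targets: [0.5, 1, 25, 0, 0, 0, 0, 15, 0, 0, 0, 0, 10, 0, 0, 0, 0, 9, 0, 0, 0, 0, 0, 0, 0]

```text
time: 7.4
tcp_pos: [0.6248, -0.2263, 0.168]
orientation: [-3.14, -0.001, 1.535]
ft_force: [0.4, 0.5, -0.0]
width: 0.0
```

Request:
play_rows:
  targets: [0, -5, 0, 0, 0, 0, -5, 0, 0, 0, 0, -5, 0, 0, 0, 0, -5, 0, 0, 0]

```text
time: 7.8
tcp_pos: [0.6053, -0.2262, 0.1696]
orientation: [3.14, 0.001, 1.536]
ft_force: [2.6, -4.3, -1.3]
width: 0.0001
```

Request:
play_rows:
  targets: [0, -8, 0, 0, 0, 0, -8, 0, 0, 0, 0, -8, 0, 0, 0, 0, -8, 0, 0, 0, 0, -8, 0, 0, 0]

```text
time: 8.3
tcp_pos: [0.5652, -0.2252, 0.1697]
orientation: [3.14, 0.002, 1.536]
ft_force: [0.6, -7.8, 0.8]
width: -0.0001
```

Request:
play_rows:
  targets: [0, -10, 0, 0, 0, 0, -10, 0, 0, 0, 0, -10, 0, 0, 0, 0, -10, 0, 0, 0, 0, -10, 0, 0, 0]

```text
time: 8.8
tcp_pos: [0.5145, -0.2223, 0.169]
orientation: [3.142, 0.0, 1.536]
ft_force: [0.9, -0.5, 1.6]
width: -0.0002
```

Request:
play_rows:
  targets: [0, -10, 0, 0, 0, 0, -10, 0, 0, 0, 0, -10, 0, 0, 0, 0, -10, 0, 0, 0, 0, -8, 0, 0, 0]

```text
time: 9.3
tcp_pos: [0.4663, -0.2207, 0.1688]
orientation: [-3.141, -0.0, 1.535]
ft_force: [0.6, -0.4, -0.1]
width: 0.0004
```

```bash
python3 - <<'E'
from plan import *
s=st();print(w2c(s["tcp_pos"]))
snap("wrist","w5")
E
```

```text
{'time': 9.3, 'joints': [-0.5008, 0.4847, 2.0236, -0.0001, 0.6337, -2.0362], 'tcp_pos': [0.4663, -0.2207, 0.1688], 'orientation': [-3.1412, -0.0002, 1.5354], 'ft_force': [0.5648, -0.3516, -0.1334], 'width': 0.0004}
[-0.13524688 -0.04434406]
```

View pics/w5.png

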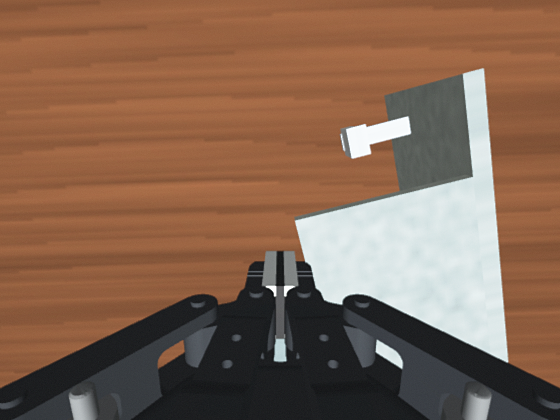

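Request:
play_rows:
  targets: [8, 0, 0, 0, 0, 8, 0, 0, 0, 0, 8, 0, 0, 0, 0, 7, 0, 0, 0, 0, 6, 0, 0, 0, 0]

```text
time: 9.85
tcp_pos: [0.4683, -0.1829, 0.1688]
orientation: [-3.14, 0.0, 1.537]
ft_force: [-7.6, -7.3, 3.7]
width: -0.0001
```

```bash
python3 - <<'E'
from plan import *
s=st();print(w2c(s["tcp_pos"]))
snap("wrist","w6");snap("top","t6")
E
```

```text
{'time': 9.85, 'joints': [-0.4322, 0.4715, 2.0524, -0.0008, 0.6188, -1.9681], 'tcp_pos': [0.4683, -0.1829, 0.1688], 'orientation': [-3.1403, 0.0, 1.5365], 'ft_force': [-7.6476, -7.3496, 3.693], 'width': -0.0001}
[-0.13451206 -0.00643658]
```

View pics/w6.png

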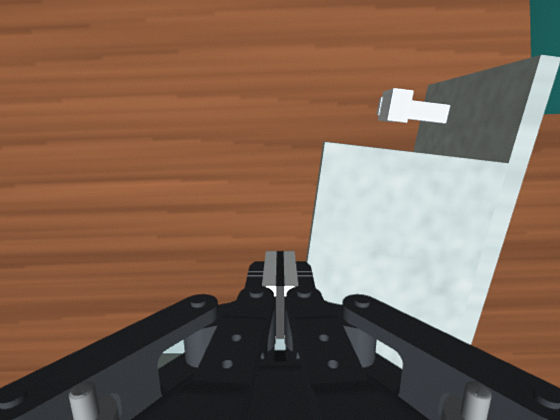

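View pics/t6.png

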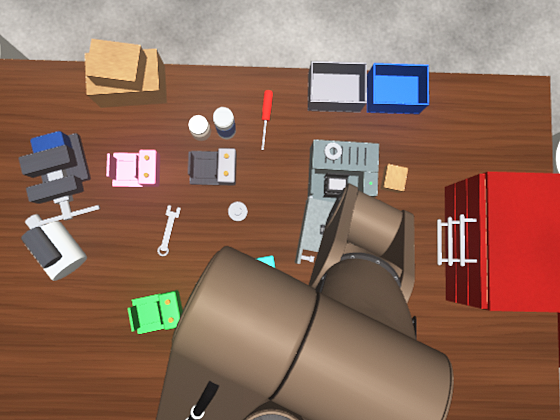

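Request:
play_rows:
  targets: [-8, 0, 0, 0, 0, -10, 0, -20, 0, 0, 0, 0, -45, 0, 0.5, 0, 10, -45, 0, 1, 0, 45, -20, 0, 1]

```text
time: 10.45
tcp_pos: [0.5219, -0.2043, 0.3031]
orientation: [3.14, 0.001, 1.534]
ft_force: [0.4, -0.6, -0.3]
width: 0.0432
```

Request:
play_rows:
  targets: [5, 48, 0, 0, 1, 5, 48, 0, 0, 1, 5, 40, 0, 0, 1, 3, 25, 0, 0, 1, 0, 0, 0, 0, 1]

```text
time: 10.95
tcp_pos: [0.6875, -0.1911, 0.298]
orientation: [3.14, -0.0, 1.537]
ft_force: [-0.4, -0.2, -0.8]
width: 0.0853
```

```bash
python3 - <<'E'
from plan import *
s=st();print(w2c(s["tcp_pos"]))
snap("wrist","w7")
E
```

```text
{'time': 10.95, 'joints': [-0.3139, 0.5758, 1.4406, 0.0005, 1.1241, -1.8508], 'tcp_pos': [0.6875, -0.1911, 0.298], 'orientation': [3.1404, -0.0002, 1.5368], 'ft_force': [-0.4328, -0.2454, -0.8339], 'width': 0.0853}
[ 0.08478993 -0.00725993]
```

View pics/w7.png

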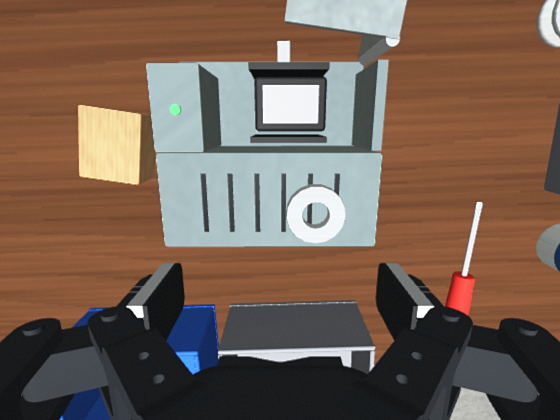

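```bash
python3 - <<'E'
import cv2
a=cv2.imread("pics/w7.png");cv2.imwrite("pics/w7z.png",cv2.resize(a[30:165,140:410],None,fx=2.9,fy=2.9,interpolation=cv2.INTER_CUBIC))
E
```

```text
(no output)
```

View pics/w7z.png

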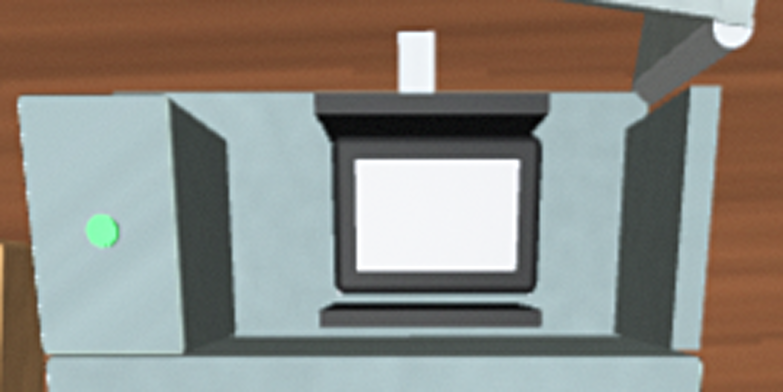

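```bash
python3 - <<'E'
from plan import *
c=load("w7")
def z(p):return [(p[0]+.5)/2.9-.5+140,(p[1]+.5)/2.9-.5+30]
for n,L,h in(("pack",[(335,137),(542,137),(538,293),(336,294)],.084),("white",[(355,158),(521,158),(519,271),(355,271)],.084),("cheekF",[(315,96),(549,95)],.092),("cheekB",[(320,326),(541,326)],.092),("seam",[(46,354),(700,354)],.104),("postFR",[(18,97)],.104)):
    W=np.array([w2c(onplane(c,z(p),h)[0]) for p in L])*1000;print(n,W.round(1).tolist(),W.mean(0).round(1))
go(c2w(0,0),.25,np.pi/2+CH[2])
E
```

```text
pack [[-18.9, -27.1], [-19.0, 30.9], [23.4, 31.4], [23.7, -27.7]] [2.3 1.9]
white [[-13.5, -21.6], [-13.5, 25.2], [17.2, 25.6], [17.2, -22.0]] [1.9 1.8]
cheekF [[-28.2, -31.8], [-28.5, 31.3]] [-28.3  -0.2]
cheekB [[32.4, -31.9], [32.4, 31.5]] [32.4 -0.2]
seam [[39.4, -106.6], [39.3, 74.0]] [ 39.3 -16.3]
postFR [[-25.9, -107.2]] [ -25.9 -107.2]
shift mm [  7.4 -82.9  48. ] spin -0.02 from [ 0.6856 -0.1913  0.298 ] yaw 1.5364 to [ 0.603 -0.181] 0.25
```

Request:
play_rows:
  targets: [5, -40, 0, 0, 1, 4, -40, 20, 0, 1, 0, 0, 40, 0, 1, 0, 0, 40, 0, 1, 0, 0, 0, 0, 1]

```text
time: 11.5
tcp_pos: [0.6014, -0.1791, 0.1949]
orientation: [-3.134, -0.002, 1.535]
ft_force: [-0.8, -0.0, -0.1]
width: 0.0854
```

```bash
python3 - <<'E'
from plan import *
st();go((.6049,-.1791),.117,np.pi/2+CH[2])
E
```

```text
{'time': 11.5, 'joints': [-0.3378, 0.573, 1.7415, 0.0, 0.8347, -1.8727], 'tcp_pos': [0.6014, -0.1791, 0.1949], 'orientation': [-3.1343, -0.0023, 1.5349], 'ft_force': [-0.8218, -0.0181, -0.0908], 'width': 0.0854}
shift mm [-0.1  4.1 77.9] spin -0.11 from [ 0.6014 -0.1791  0.1949] yaw 1.5349 to [ 0.6049 -0.1791] 0.117
```

Request:
play_rows:
  targets: [0, 2, 25, 0, 1, 0, 0, 25, 0, 1, 0, 0, 15, 0, 1, 0, 0, 8, 0, 1, 0, 0, 3, 0, 1]

```text
time: 12.0
tcp_pos: [0.607, -0.1799, 0.1232]
orientation: [3.142, 0.0, 1.535]
ft_force: [0.0, -0.1, 0.5]
width: 0.0857
```

Request:
play_rows:
  targets: [0, 0, 0, 0, 1]

```text
time: 12.1
tcp_pos: [0.6072, -0.1799, 0.1235]
orientation: [3.141, 0.0, 1.535]
ft_force: [-0.1, -0.0, -0.1]
width: 0.0855
```

Request:
play_rows:
  targets: [0, -1, 6.5, 0, 1, 0, 0, 0, 0, 0.6, 0, 0, 0, 0, 0, 0, 0, 0, 0, 0, 0, 0, 0, 0, 0]

```text
time: 12.6
tcp_pos: [0.6063, -0.1798, 0.1173]
orientation: [3.14, 0.0, 1.535]
ft_force: [-0.6, 0.5, 10.7]
width: 0.0596
```

Request:
play_rows:
  targets: [0, 0, 0, 0, 0, 0, 0, 0, 0, 0]

```text
time: 12.8
tcp_pos: [0.6064, -0.1798, 0.1173]
orientation: [3.14, 0.0, 1.536]
ft_force: [-0.6, -0.1, 10.9]
width: 0.059
```

Request:
play_rows:
  targets: [0, 0, -5, 0, 0, 0, 0, -15, 0, 0, 0, 0, -25, 0, 0, 0, 0, -35, 0, 0, 0, 0, -35, 0, 0]

```text
time: 13.3
tcp_pos: [0.6054, -0.1795, 0.233]
orientation: [-3.141, -0.0, 1.536]
ft_force: [0.6, -0.8, -5.5]
width: 0.0595
```

Request:
play_rows:
  targets: [15, 0, 0, 0, 0, 40, 3, 0, 0, 0, 45, 4, 0, 0, 0, 45, 4, 0, 0, 0, 40, 3, 0, 0, 0]

```text
time: 13.8
tcp_pos: [0.6257, 0.0073, 0.231]
orientation: [-3.14, -0.0, 1.536]
ft_force: [1.1, -0.4, -4.0]
width: 0.0594
```

```bash
python3 - <<'E'
from plan import *
st();go((.62,.005),.102,np.pi/2+CH[2])
snap("wrist","w8");snap("top","t8")
a=cv2.imread("pics/t8.png");cv2.imwrite("pics/t8z.png",cv2.resize(a[90:310,180:420],None,fx=2.7,fy=2.7,interpolation=cv2.INTER_CUBIC))
E
```

```text
{'time': 13.8, 'joints': [-0.037, 0.5245, 1.7235, 0.0003, 0.8947, -1.5727], 'tcp_pos': [0.6257, 0.0073, 0.231], 'orientation': [-3.1405, -0.0002, 1.5356], 'ft_force': [1.0963, -0.4134, -3.9793], 'width': 0.0594}
shift mm [ -2.5  -5.4 129. ] spin -0.07 from [0.6257 0.0073 0.231 ] yaw 1.5356 to [0.62  0.005] 0.102
```

View pics/w8.png

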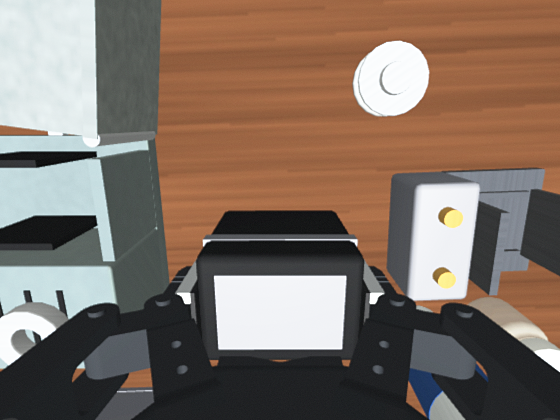

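View pics/t8z.png

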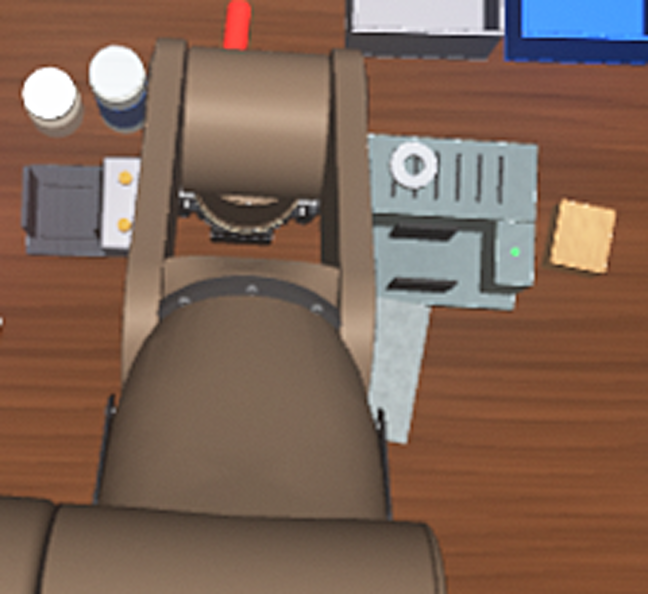

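Request:
play_rows:
  targets: [-2, -5, 30, 0, 0, 0, 0, 40, 0, 0, 0, 0, 35, 0, 0, 0, 0, 15, 0, 0, 0, 0, 7, 0, 0]

```text
time: 14.4
tcp_pos: [0.6204, 0.0031, 0.1029]
orientation: [-3.139, -0.0, 1.536]
ft_force: [0.2, 0.1, -5.2]
width: 0.0595
```

Request:
play_rows:
  targets: [0, 0, 3, 0, 0, 0, 0, 0, 0, 0]

```text
time: 14.6
tcp_pos: [0.6219, 0.0029, 0.1023]
orientation: [3.14, -0.0, 1.535]
ft_force: [0.2, -0.4, -5.4]
width: 0.0596
```

Request:
play_rows:
  targets: [0, 0, 2.5, 0, 0, 0, 0, 0, 0, 0]

```text
time: 14.8
tcp_pos: [0.6218, 0.0029, 0.0997]
orientation: [3.14, 0.0, 1.535]
ft_force: [-1.2, -0.0, -6.1]
width: 0.0594
```

Request:
play_rows:
  targets: [0, 0, 2, 0, 0, 0, 0, 0, 0, 0]

```text
time: 15.0
tcp_pos: [0.6217, 0.0029, 0.0974]
orientation: [3.141, -0.0, 1.535]
ft_force: [0.6, -0.3, 0.5]
width: 0.0596
```

Request:
play_rows:
  targets: [0, 0, 0, 0, 0.85, 0, 0, 0, 0, 1, 0, 0, 0, 0, 1, 0, 0, 0, 0, 1]

```text
time: 15.4
tcp_pos: [0.6214, 0.0029, 0.097]
orientation: [3.141, -0.0, 1.535]
ft_force: [0.0, -0.3, 0.7]
width: 0.0854
```

Request:
play_rows:
  targets: [0, 0, -20, 0, 1, 0, 0, -45, 0, 1, 0, 25, -45, 8.5, 1, 0, 25, 0, 8.5, 1, 0, 0, 0, 8.5, 1]

```text
time: 15.9
tcp_pos: [0.6737, -0.003, 0.2079]
orientation: [3.136, -0.002, 1.084]
ft_force: [0.5, -0.3, -0.6]
width: 0.0852
```

```bash
python3 - <<'E'
from plan import *
st()
snap("wrist","w9")
E
```

```text
{'time': 15.9, 'joints': [-0.0494, 0.6087, 1.6276, -0.0001, 0.8995, -1.1335], 'tcp_pos': [0.6737, -0.003, 0.2079], 'orientation': [3.1363, -0.0024, 1.0842], 'ft_force': [0.5181, -0.337, -0.5846], 'width': 0.0852}
```

View pics/w9.png

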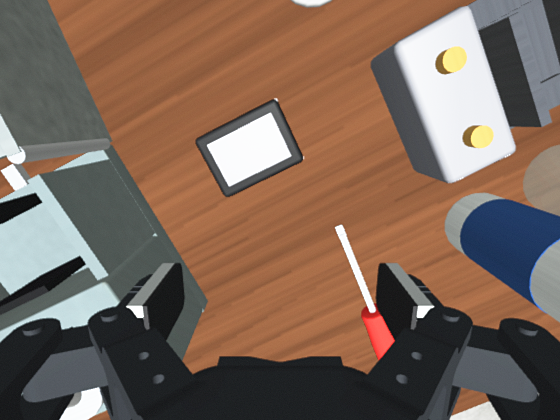

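```bash
python3 - <<'E'
from plan import *
c=load("w9")
W=onplane(c,[(197,142),(277,99),(302,160),(228,196)],.064);print(W.round(4).tolist(),W.mean(0))
print(np.degrees(np.arctan2(*(W[2]-W[1])[[1,0]])),np.degrees(np.arctan2(*(W[3]-W[0])[[1,0]])))
go(W.mean(0)[:2],.2,-.0355)
E
```

```text
[[0.6002, -0.0238, 0.064], [0.6011, 0.0338, 0.064], [0.6419, 0.0306, 0.064], [0.6401, -0.0242, 0.064]] [0.62083709 0.0040714  0.064     ]
-4.520299886361775 -0.5101397856318373
shift mm [-18.2 -48.    6.4] spin 63.55 from [ 0.6717 -0.0028  0.2066] yaw 1.0736 to [0.6208 0.0041] 0.2
```

Request:
play_rows:
  targets: [0, 0, 0, 8.5, 1, 0, 0, 0, 8.5, 1, 0, 0, 0, 8.5, 1, 0, 0, 0, 8.5, 1, 0, 0, 0, 8.5, 1]

```text
time: 16.45
tcp_pos: [0.6696, -0.0024, 0.2052]
orientation: [-3.141, 0.001, 0.346]
ft_force: [-0.6, 0.4, -0.6]
width: 0.0856
```

Request:
play_rows:
  targets: [0, 0, 0, 8.5, 1, 0, 0, 0, 8.5, 1, 0, 0, 0, 0, 1, 0, 0, 0, 0, 1]

```text
time: 16.85
tcp_pos: [0.6698, -0.0025, 0.2054]
orientation: [-3.142, 0.001, 0.058]
ft_force: [-0.7, 0.1, 1.0]
width: 0.0852
```

```bash
python3 - <<'E'
from plan import *
st()
go((.6217,.0029),.2,-.0355)
snap("wrist","w10")
E
```

```text
{'time': 16.85, 'joints': [-0.0489, 0.6091, 1.6343, -0.0001, 0.8988, -0.1074], 'tcp_pos': [0.6698, -0.0025, 0.2054], 'orientation': [-3.1416, 0.0006, 0.0585], 'ft_force': [-0.6764, 0.1326, 0.9573], 'width': 0.0852}
shift mm [-47.7  -8.2   5.4] spin 5.38 from [ 0.6698 -0.0025  0.2054] yaw 0.0585 to [0.6217 0.0029] 0.2
```

View pics/w10.png

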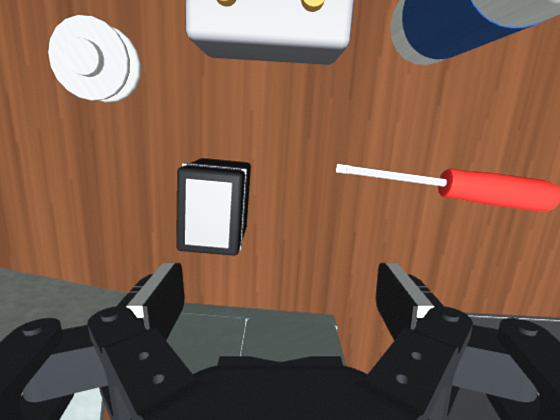

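Request:
play_rows:
  targets: [-24, -4, 0, 2.7, 1, -23, -3, 0, 2.7, 1, 0, 0, 0, 0, 1]

```text
time: 17.2
tcp_pos: [0.6202, 0.0035, 0.2054]
orientation: [-3.142, 0.003, -0.039]
ft_force: [-0.6, -0.1, 0.5]
width: 0.0854
```

```bash
python3 - <<'E'
from plan import *
st()
go((.6215,.003),.099,-.0355)
E
```

```text
{'time': 17.2, 'joints': [-0.0433, 0.5495, 1.7553, 0.0, 0.8395, -0.004], 'tcp_pos': [0.6202, 0.0035, 0.2054], 'orientation': [-3.1415, 0.0028, -0.0393], 'ft_force': [-0.646, -0.1454, 0.5042], 'width': 0.0854}
shift mm [  1.6   0.4 106.4] spin -0.22 from [0.6202 0.0035 0.2054] yaw -0.0393 to [0.6215 0.003 ] 0.099
```

Request:
play_rows:
  targets: [0, 0, 30, 0, 1, 0, 0, 35, 0, 1, 0, 0, 25, 0, 1, 0, 0, 12, 0, 1, 0, 0, 4, 0, 1]

```text
time: 17.7
tcp_pos: [0.6229, 0.0031, 0.0985]
orientation: [3.142, 0.001, -0.04]
ft_force: [-0.1, -0.6, -0.5]
width: 0.0859
```

Request:
play_rows:
  targets: [0, 0, 0, 0, 1, 0, 0, 0, 0, 0.6, 0, 0, 0, 0, 0, 0, 0, 0, 0, 0, 0, 0, 0, 0, 0]

```text
time: 18.2
tcp_pos: [0.6232, 0.0031, 0.1006]
orientation: [3.142, -0.001, -0.042]
ft_force: [-2.1, 1.0, 9.5]
width: 0.0432
```

Request:
play_rows:
  targets: [0, 0, 0, 0, 0, 0, 0, 0, 0, 0, 0, 0, 0, 0, 0]

```text
time: 18.5
tcp_pos: [0.6232, 0.0031, 0.1006]
orientation: [3.142, -0.001, -0.042]
ft_force: [-2.4, -0.1, 10.0]
width: 0.0432
```

Request:
play_rows:
  targets: [0, 0, -10, 0, 0, 0, 0, -30, 0, 0, 0, 0, -45, 0, 0, 0, 0, -48, 0, 0, 0, 0, -45, 0, 0]

```text
time: 19.0
tcp_pos: [0.6225, 0.0032, 0.2801]
orientation: [3.142, -0.0, -0.042]
ft_force: [1.9, 0.0, -6.0]
width: 0.0431
```

Request:
play_rows:
  targets: [5, -25, -12, 0, 0, 15, -45, 0, 0, 0, 8, -35, 0, 0, 0, 0, 0, 0, 0, 0, 0, 0, 0, 0, 0]

```text
time: 19.5
tcp_pos: [0.655, 0.1076, 0.2897]
orientation: [3.141, 0.0, -0.04]
ft_force: [0.2, 0.9, -5.1]
width: 0.0432
```

```bash
python3 - <<'E'
from plan import *
st();snap("wrist","w11");st()
E
```

```text
{'time': 19.5, 'joints': [0.1173, 0.5129, 1.5766, -0.0002, 1.0526, 0.1579], 'tcp_pos': [0.655, 0.1076, 0.2897], 'orientation': [3.1413, 0.0005, -0.0405], 'ft_force': [0.1629, 0.8635, -5.0914], 'width': 0.0432}
{'time': 19.55, 'joints': [0.1161, 0.5127, 1.5771, -0.0003, 1.0524, 0.1578], 'tcp_pos': [0.6549, 0.1068, 0.2897], 'orientation': [3.1412, 0.0007, -0.0416], 'ft_force': [-0.5823, -0.7039, -4.9933], 'width': 0.0431}
```

View pics/w11.png

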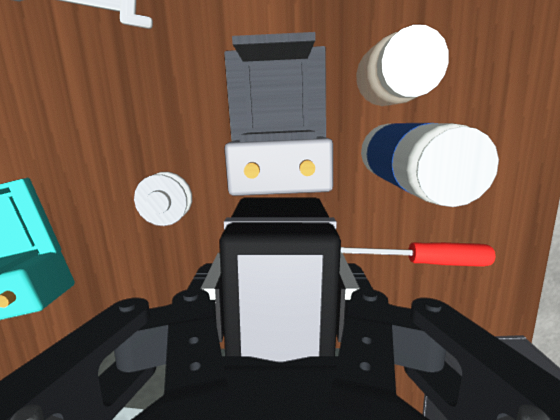

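```bash
python3 - <<'E'
import cv2
a=cv2.imread("pics/w11.png");cv2.imwrite("pics/w11z.png",cv2.resize(a[25:205,210:350],None,fx=3.3,fy=3.3,interpolation=cv2.INTER_CUBIC))
E
```

```text
(no output)
```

View pics/w11z.png

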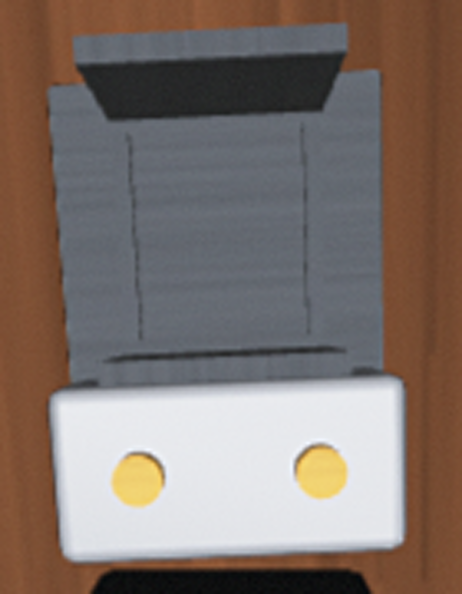

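```bash
python3 - <<'E'
from fit import *
w=load("w11")
def cr(p): return np.array([(p[0]+.5)/3.3-.5+210,(p[1]+.5)/3.3-.5+25])
A=[((-.032,.034,.084),(78,64)),((.032,.034,.084),(346,52)),((-.032,.04,.084),(75,37)),((.032,.04,.084),(347,24)),((-.032,.034,.012),(107,119)),((.032,.034,.012),(322,108)),((-.05,.045,.012),(50,87)),((.05,.045,.012),(380,70))]
B=[((-.05,-.041,.062),(52,388)),((.05,-.041,.062),(405,375)),((.05,-.091,.062),(405,548)),((-.05,-.091,.062),(65,562))]
for L in(A,A+B):
    x,r=fit([(w,P,cr(p)) for P,p in L],[.65,.2,0]);print(x.round(4).tolist(),r.round(1).tolist())
# held pack white label/top check: pack top z = tcp-.1006+.064
s=ctrl.get_state();z=s["tcp_pos"][2]-.1006+.064
P=onplane(w,[(239,254),(323,254),(222,232),(339,232)],z);print(P.round(4).tolist(),s["tcp_pos"])
E
```

```text
[0.6553, 0.2012, 0.003] [[-1.2, 0.3], [0.8, -0.0], [-0.9, -0.2], [0.4, -0.2], [0.5, 0.9], [0.3, 1.2], [-1.5, -0.8], [1.0, -0.5]]
[0.6553, 0.2014, 0.0023] [[-1.2, -0.0], [0.8, -0.3], [-0.9, -0.5], [0.4, -0.5], [0.5, 0.7], [0.4, 1.0], [-1.5, -1.0], [1.1, -0.7], [-3.0, 0.6], [1.6, -0.3], [1.5, 2.1], [-2.2, 2.2]]
[[0.6416, 0.1314, 0.2531], [0.671, 0.1302, 0.2531], [0.6364, 0.1397, 0.2531], [0.6765, 0.1381, 0.2531]] [0.65489913 0.10677185 0.28966998]
```

```bash
python3 - <<'E'
from plan import *
go((.6548,.2012),.22,.008)
E
```

```text
shift mm [ -4.  -94.4  69.6] spin -2.84 from [0.6549 0.1068 0.2897] yaw -0.0416 to [0.6548 0.2012] 0.22
```

Request:
play_rows:
  targets: [-2, -30, 0, -1.4, 0, -2, -34, 0, -1.4, 0, 0, -30, 20, 0, 0, 0, 0, 40, 0, 0, 0, 0, 0, 0, 0]

```text
time: 20.05
tcp_pos: [0.6503, 0.1999, 0.2251]
orientation: [3.139, 0.008, 0.007]
ft_force: [-1.3, -0.7, -5.0]
width: 0.0432
```

Request:
play_rows:
  targets: [0, 0, 0, 0, 0]

```text
time: 20.15
tcp_pos: [0.6527, 0.1997, 0.2297]
orientation: [3.141, 0.002, 0.006]
ft_force: [0.1, -0.3, -3.6]
width: 0.0433
```

```bash
python3 - <<'E'
from plan import *
go((.6548,.2012),.19,.008)
snap("wrist","w12");snap("scene","s12")
a=cv2.imread("pics/s12.png");cv2.imwrite("pics/s12z.png",cv2.resize(a[180:345,270:430],None,fx=4,fy=4,interpolation=cv2.INTER_CUBIC)[:600])
E
```

```text
shift mm [ 2.2 -1.5 39.7] spin -0.13 from [0.6527 0.1997 0.2297] yaw 0.0056 to [0.6548 0.2012] 0.19
```

View pics/w12.png

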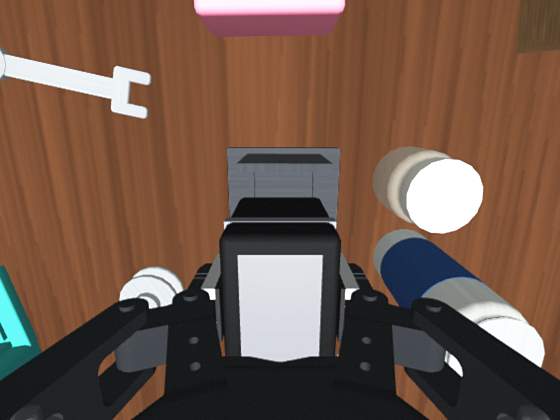

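View pics/s12z.png

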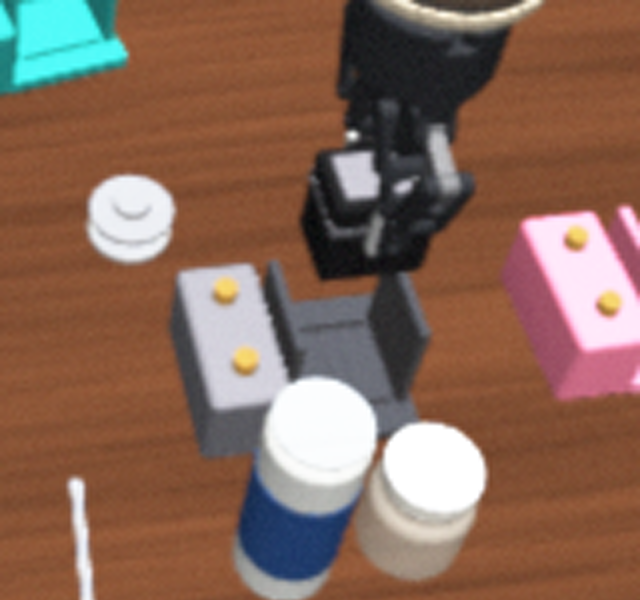

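```bash
python3 - <<'E'
from fit import *
w=load("w12")
a=cv2.imread("pics/w12.png");cv2.imwrite("pics/w12z.png",cv2.resize(a[130:240,200:370],None,fx=4.5,fy=4.5,interpolation=cv2.INTER_CUBIC))
P=onplane(w,[(227.5,148),(340,148)],.012);print(P.round(4).tolist(),P.mean(0))
print(onplane(w,[(254,172),(312,172)],.017).round(4).tolist())
for y in (.0058,):
  for c0 in ([.6548,.2012],):
    print([proj(w,[c0[0]+dx,c0[1]+dy,z])[0].round(1).tolist() for dx,dy,z in((-.05,.045,.012),(.05,.045,.012),(-.032,.034,.084),(.032,.034,.084))])
E
```

```text
[[0.6065, 0.2461, 0.012], [0.7044, 0.2467, 0.012]] [0.65545322 0.24636966 0.012     ]
[[0.6297, 0.226, 0.017], [0.6803, 0.2263, 0.017]]
[[225.6, 147.8], [340.4, 148.6], [235.5, 172.7], [331.8, 173.3]]
```

View pics/w12z.png

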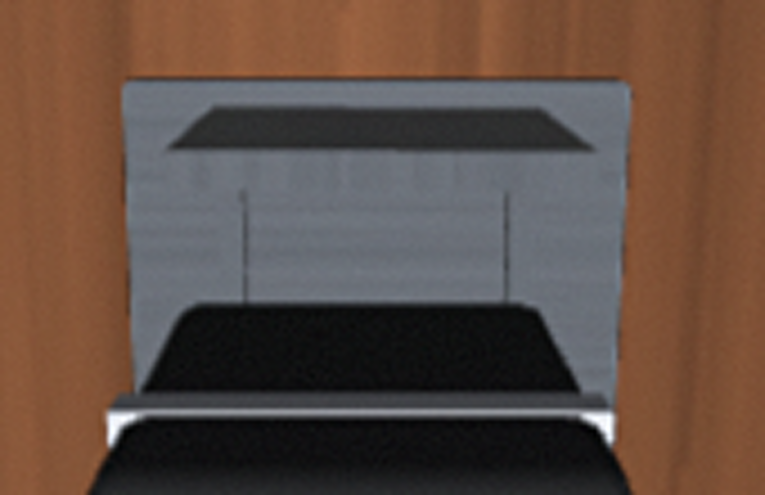

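Request:
play_rows:
  targets: [2.5, -1.5, 15, 0, 0, 0, 0, 10, 0, 0, 0, 0, 5, 0, 0, 0, 0, 0, 0, 0]

```text
time: 20.65
tcp_pos: [0.655, 0.2022, 0.1984]
orientation: [3.141, 0.002, 0.007]
ft_force: [-0.2, -0.4, -5.6]
width: 0.0432
```

```bash
python3 - <<'E'
from plan import *
go((.6552,.2013),.1126,.006)
E
```

```text
shift mm [ 0.3  0.9 85.8] spin 0.03 from [0.655  0.2022 0.1984] yaw 0.0065 to [0.6552 0.2013] 0.1126
```

Request:
play_rows:
  targets: [0, 0.5, 10, 0, 0, 0, 0, 12, 0, 0, 0, 0, 12, 0, 0, 0, 0, 8, 0, 0, 0, 0, 0, 0, 0]

```text
time: 21.15
tcp_pos: [0.6548, 0.2018, 0.1558]
orientation: [3.141, 0.002, 0.007]
ft_force: [-0.1, 0.1, -5.8]
width: 0.0434
```

Request:
play_rows:
  targets: [0, 0, 10, 0, 0, 0, 0, 10, 0, 0, 0, 0, 10, 0, 0, 0, 0, 5, 0, 0, 0, 0, 0, 0, 0]

```text
time: 21.65
tcp_pos: [0.6551, 0.2018, 0.1215]
orientation: [3.141, 0.002, 0.007]
ft_force: [-0.3, 0.1, -5.4]
width: 0.0433
```

Request:
play_rows:
  targets: [0, 0, 4, 0, 0, 0, 0, 2.5, 0, 0, 0, 0, 0, 0, 0]

```text
time: 21.95
tcp_pos: [0.6555, 0.2019, 0.1159]
orientation: [3.142, 0.0, 0.007]
ft_force: [-0.4, 0.3, -5.1]
width: 0.0433
```

Request:
play_rows:
  targets: [0, 0, 1.5, 0, 0, 0, 0, 0, 0, 0]

```text
time: 22.15
tcp_pos: [0.6556, 0.202, 0.1146]
orientation: [-3.142, -0.0, 0.007]
ft_force: [-0.4, -0.7, -5.8]
width: 0.0431
```

Request:
play_rows:
  targets: [0, 0, 1, 0, 0, 0, 0, 0, 0, 0]

```text
time: 22.35
tcp_pos: [0.6555, 0.2019, 0.1136]
orientation: [3.142, 0.0, 0.007]
ft_force: [-0.9, -0.5, -5.6]
width: 0.043
```

Request:
play_rows:
  targets: [0, 0, 1, 0, 0, 0, 0, 0, 0, 0]

```text
time: 22.55
tcp_pos: [0.6557, 0.202, 0.1127]
orientation: [-3.142, -0.0, 0.007]
ft_force: [0.3, -0.2, -3.4]
width: 0.0435
```

Request:
play_rows:
  targets: [0, 0, 0.5, 0, 0, 0, 0, 0, 0, 0]

```text
time: 22.75
tcp_pos: [0.6557, 0.202, 0.1126]
orientation: [-3.141, -0.0, 0.007]
ft_force: [-2.2, -1.0, 4.7]
width: 0.0431
```

Contact exactly at the expected seat height. Release and retreat.

Request:
play_rows:
  targets: [0, 0, 0, 0, 0.7, 0, 0, 0, 0, 1, 0, 0, 0, 0, 1, 0, 0, 0, 0, 1]

```text
time: 23.15
tcp_pos: [0.6556, 0.202, 0.1121]
orientation: [-3.142, -0.0, 0.007]
ft_force: [-0.2, -0.8, 0.5]
width: 0.0856
```

Request:
play_rows:
  targets: [0, 0, -15, 0, 1, 0, 0, -35, 0, 1, 0, 0, -45, 0, 1, 0, 0, -45, 0, 1, 0, 0, -45, 0, 1]

```text
time: 23.65
tcp_pos: [0.6553, 0.2019, 0.3002]
orientation: [-3.141, -0.001, 0.007]
ft_force: [1.3, 0.0, -0.9]
width: 0.0854
```

Request:
play_rows:
  targets: [0, 45, 0, 0, 1, 0, 40, 0, 0, 1, 0, 0, 0, 0, 1, 0, 0, 0, 0, 1]

```text
time: 24.05
tcp_pos: [0.6562, 0.1161, 0.2983]
orientation: [-3.141, -0.001, 0.005]
ft_force: [-0.8, -0.2, -0.1]
width: 0.0855
```

```bash
python3 - <<'E'
from plan import *
st();snap("wrist","w13");snap("scene","s13");snap("top","t13")
E
```

```text
{'time': 24.05, 'joints': [0.1295, 0.508, 1.5624, 0.0002, 1.0702, 0.1246], 'tcp_pos': [0.6562, 0.1161, 0.2983], 'orientation': [-3.1413, -0.0009, 0.0048], 'ft_force': [-0.8211, -0.1748, -0.139], 'width': 0.0855}
```

View pics/w13.png

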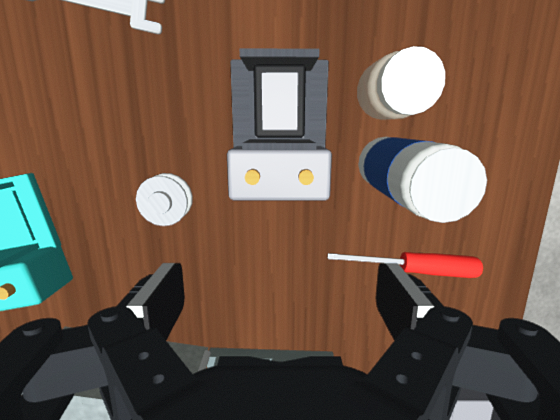

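View pics/s13.png

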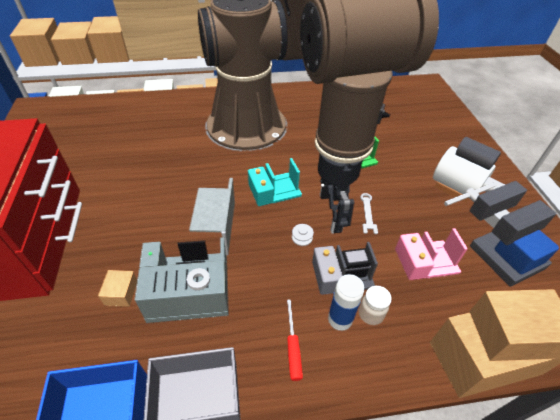

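View pics/t13.png

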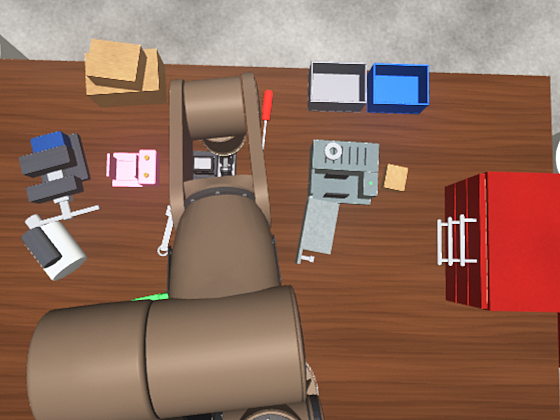

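```bash
python3 - <<'E'
from plan import *
w=load("w13")
a=cv2.imread("pics/w13.png");cv2.imwrite("pics/w13z.png",cv2.resize(a[35:210,215:345],None,fx=3.4,fy=3.4,interpolation=cv2.INTER_CUBIC))
P=onplane(w,[(255,66),(303,66),(305,137),(255.5,138)],.076);print(P.round(4).tolist(),P.mean(0))
t=load("t13")
for th in(1.6,1.7,1.8,1.9):print(th,proj(t,[[*c2w(*cov(th,.185,-.004)),.104],[*c2w(*cov(th,.144,.077)),.104]]).round(1).tolist())
E
```

```text
[[0.6352, 0.2294, 0.076], [0.675, 0.2296, 0.076], [0.6782, 0.1722, 0.076], [0.6347, 0.1711, 0.076]] [0.65577307 0.20057105 0.076     ]
1.6 [[303.3, 264.3], [333.9, 251.8]]
1.7 [[296.6, 263.2], [328.3, 253.9]]
1.8 [[290.0, 261.5], [322.6, 255.4]]
1.9 [[283.7, 259.1], [316.7, 256.3]]
```

View pics/w13z.png

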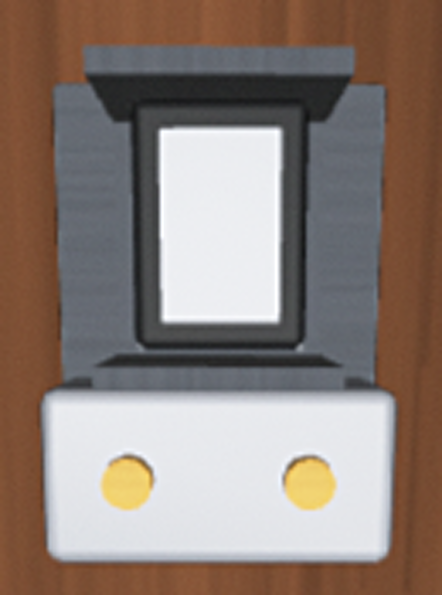

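```bash
python3 - <<'E'
from plan import *
a=cv2.imread("pics/t13.png");t=load("t13")
b=cv2.resize(a[190:275,285:355],None,fx=7,fy=7,interpolation=cv2.INTER_CUBIC)
for th,col in((1.55,(0,255,0)),(1.65,(255,0,0)),(1.75,(0,0,255))):
    P=proj(t,[[*c2w(*cov(th,r,n)),.104] for r,n in((0,-.004),(.185,-.004),(.185,.004),(.144,.004),(.144,.079),(0,.079))])
    P=((P-[285,190]+.5)*7).astype(np.int32);cv2.polylines(b,[P],True,col,1)
cv2.imwrite("pics/t13z.png",b)
E
```

```text
(no output)
```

View pics/t13z.png

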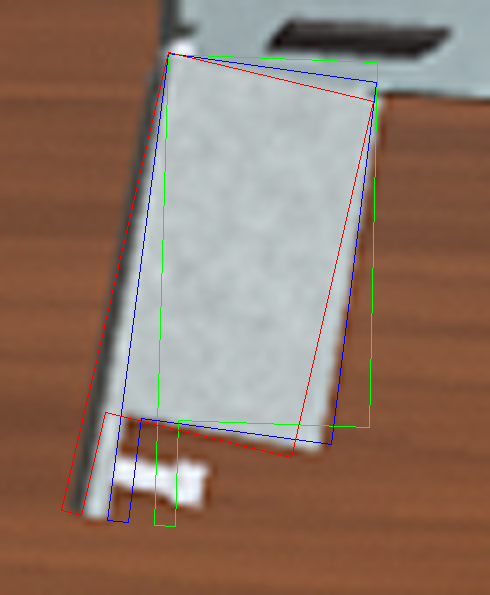

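```bash
python3 - <<'E'
from plan import *
print(ctrl.close_job());st()
E
```

```text
the job is handed in; nothing more can be done
None
the job is handed in; nothing more can be done
```

The job is done and handed in at about 24 s on the robot's clock, well inside the 72 s limit.

- **Cover:** I pressed it in about 7.5 mm, at up to about 5 N, and it popped ajar to about 0.29 rad. I then swung it open by the inner edge of its roof. I did not go behind the panel, because the latch hook sits in that gap.
- **Pack:** I lifted it out by its ends, stood it upright on the bare bench and released it. I turned the gripper 90°, took it again by its wide sides and lowered it into the dark starter's seat. It touched down at the height worked out for the seat floor, and I released it there.

**Last checks**
- The wrist picture shows the pack upright between the starter's cheeks, within about 1 mm of the seat's middle.
- The cover still stands at about 1.69 rad in the overhead picture. An earlier rough reading from a wrist picture, with the finger still pressing, was about 1.8. I trust the later reading more.
- The bystanders and look-alikes in view look undisturbed. That was judged by eye, and the arm hid a few of them in the last overhead and scene pictures.
- The gripper was open and clear of everything, at about 0.3 m height.
- The highest wrist force I read was about 11 N, while gripping.
- The first overhead fit of the starter's pose was poor. It differed from the wrist camera by about 4 mm and 0.017 rad, so I used the wrist camera's pose.

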